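Temperature round: pot and kettle with the infrared thermometer

ROBOT

A 7-joint arm with a two-finger parallel gripper is mounted at the origin on the work surface. World frame = base frame: x ahead of the robot, y to its left, z up, the work surface at z = 0. Lengths are in mm, angles in rad, forces in N, time in s.
With the tool pointing down it reaches from about 400 to 875 mm from the base axis. Payload 4.4 kg.
Tool frame: the origin (TCP) lies midway between the tips of the shut fingers; the grasp point (between the pads) lies 19 mm behind it; z points along the fingers, y is the line along which they close (so a half turn about z gives the same grasp; the last joint's range is limited). The gripper opens to 85 mm and grips with 20 to 120 N. Pads are 22 mm wide; open, the fingers measure 114 mm over their backs; the gripper's body (76 mm by 85 mm) begins 54 mm behind the grasp point. The pads swing forward as they close: fully open they stand 13 mm farther back than shut.
Start: joints at [-1.382, 0.628, 0.038, 1.517, -0.027, 0.996, -0.02], TCP at [163.809, 629.035, 231.313] pointing down, gripper open.
Joint ranges: [-3.06, 3.06], [-0.37, 2.12], [-1.25, 1.32], [0.18, 2.47], [-1.1, 4.24], [0.23, 1.98], [-2.94, 2.94]. Speed limits (rad/s): [2.57, 2.57, 3.14, 3.14, 3.14, 3.14, 3.14].

INTERFACE

Orientations are given as [roll, pitch, yaw] about the fixed x, y, z axes, in that order (R = Rz(yaw) Ry(pitch) Rx(roll)).
In Python, from cell import ctrl gives the robot as it stands.
- The arm moves only by the shell command python3 -m crank 'ROWS' [OPENING]. ROWS is JSON, a list that holds one entry, the list of rows, each a list of 4 numbers: the shift along the tool's x, y, z normalised to -1 to 1, where 1 is 2.5 cm, then the turn about the tool's z normalised to -1 to 1, where 1 is 0.08 rad. In form: [[[dx, dy, dz, turn], ...]]. A call has 1 to 12 rows; each row shifts and turns the commanded pose from where the row before left it, along the tool's axes as they then stand; what a row does not reach is not made up. A row lasts 1/12 s, in which the tool goes at most 41.7 mm and 7.16 degrees, less where a joint would pass 70% of its speed; a pose out of reach is approached as far as the arm can. A call with a number of a shift or a turn outside -1 to 1 is refused whole. A call with a gripper value outside its range is refused whole. OPENING is the closure, from -1 (fully open) to 1 (shut), set as the call begins (- or left out, the last holds). The fingers move at their own pace and stop on an object; the grip force is fixed at half the most. Time passes only in rows, so rows that do not move let the fingers close. It gives the time, the measured TCP pose, the force, the opening and the grip force at its end, in the units of the state.
- ctrl.read_state(): the state, without advancing time (a new reading comes with each control period).
- ctrl.get_image(name): name is "scene" or "side" or "wrist"; returns a dict with "img" (480x640x3 uint8, red, green, blue), "intrinsics" (3x3 intrinsics, pixels), "dist" ([k1, k2, p1, p2, k3] as OpenCV has them; the pictures are not rectified), "extrinsics" (4x4, takes a point from camera to world coordinates). Camera axes: x right, y up, looking along -z (the intrinsics and any distortion apply to the point x, -y, -z); pixel columns grow to the right and rows downward; lengths in mm; the calibration is good to about 2 mm. A picture is of the moment at which its call begins. There is no depth.
- ctrl.finish_job(): hands the job in; it is judged then, once.
Trained networks look in the newest picture that a camera, given by its name, has taken for a name from the list of things; names that differ only in an ending like _2 or _b are one class to them, and where a whole thing is asked for, a point or a joint stands for the part that bears it (a point fixed in the world has none). Each returns a list of dicts, best first, with "confidence" (0 to 1); they miss things now and then, are a little off and sometimes report something else, mostly with a low value. They report only what shows in the picture. A call takes as long as a camera call. They do not tell look-alikes from the thing itself.
- ctrl.find_in(camera, target): "position" ([row, column] in pixels, amid what is visible of it).
- ctrl.trace(camera, target): "mask" (480x640 bool, what is visible of it) and "position" ([row, column] in pixels, amid what is visible of it).
- ctrl.place_of(camera, target): "position" ([row, column] in pixels: a listed point, or the origin of a listed thing).
The state is a dict: "clock": time; "qpos": joint angles; "qd": joint speeds; "tau": joint torques, N m; "eef_pos": TCP position; "tool_rot": TCP orientation; "force": force on the tool from outside, world axes, zero at the start; "torque": the same for the moment, N m; "width": finger opening in mm; "gripper_force": force on a finger pad.
Only numpy, scipy, OpenCV 4.12 (cv2) and the standard library are available. Lean on these libraries where they do the work, as an engineer would, in place of code of your own. Each camera call takes 0.05 s, during which the arm holds its last target. There are 200 camera calls.

TASK

Open the pot's hinged lid until it stands upright, then take the yellow infrared thermometer from its cork pad and, from 10 to 20 cm away, aim it down through the open mouth at the middle of the black disc on the pot's floor (from the side away from the raised lid) and hold it steady for a good second; then do the same, roughly square on, at the middle of the white patch on the kettle's shoulder. Touch neither pot nor kettle with the thermometer; finally set it down gently, standing upright in the middle of its pad, leave the lid open, and do not disturb the kettle or the other things.

Things in the scene. Friction and masses are not known exactly. Their poses are not given: they have to be found in the camera images.
- pot: Small aluminium pot, fixed to the round stool top (whose surface is at z = 0.020): outside diameter 140 mm, 60 mm high, wall 3 mm, floor 6 mm thick; two small wire ears at its +y and -y sides reach 90 mm from its axis. Origin: centre of its underside; z up; -x is the side of the lid's red tab, +x the hinge side.
- pot_spot (a point): Centre of the black disc (60 mm across) on the pot's inner floor, 6 mm above the pot's underside; axes as the pot's.
- pot_lid (a joint): Lid angle: 0 closed, grows as the tab side lifts, 1.57 upright, stop at 1.75. The hinge is stiff enough (0.22 N m) for the lid to stay where it is left. The lid is a disc 144 mm across, 5 mm thick, with a low dome.
- pot_lid_hinge (a point): Point on the lid's hinge axis, 73 mm from the pot's axis on its +x side, 60 mm above the underside; the axis runs along the lid's own y. Turns with the lid.
- pot_lid_tab (a point): Middle of the free part of the lid's red tab: a level plate 40 mm wide (along y), 14 mm thick (z), sticking out from the lid's edge from 72 to 119 mm from the pot's axis (along -x). This point lies 173 mm from the hinge (along -x) and 7 mm above it, in the lid's frame, and turns with the lid (at 1.57 the tab points straight up).
- kettle: Blackened steel kettle, loose, standing on a blue tile 150 x 150 x 8 mm on the stool top. Body diameter 156 mm, straight to 60 mm height, then a conical shoulder to 80 mm diameter at 105 mm; knob to 135 mm; wire bail handle with wooden grip arching across along y to 185 mm; short spout at +y reaching 108 mm from the axis. Origin: centre of its underside; z up; -x is the side with the white patch.
- kettle_patch (a point): Centre of the round white patch (50 mm across) on the kettle's shoulder, 60 mm from the axis on the -x side and 83 mm above the underside. Its z axis is the patch's outward normal, 40 degrees above level.
- thermometer: Infrared thermometer, loose, 240 g, standing on its pad: rubber foot 64 x 56 x 10 mm, black stem, yellow head 90 mm long (x), 34 mm wide (y) with flat sides, from 64 to 100 mm height, to be gripped across the head from above; black snout under its front (+x) end. Origin: under the head's middle, on the underside of the foot (foot from x = -37 to +27 mm); z up, x the way it looks.
- lens (a point): Centre of the lens at the snout's end, 52 mm ahead (+x) of and 50 mm above the thermometer's origin. Its x axis is the line of aim, 50 degrees below the thermometer's x axis; its y axis is the thermometer's y.
- pad: Fixed round pad, 110 mm across, 12 mm high, black with a cork top, on the bench beside the stool top (either side). Origin: centre of its underside.
- bowl: Wooden bowl with brass rim, loose, 120 mm across, 56 mm high. Origin: centre of underside.
- ladle: Steel ladle lying loose, 205 mm long, 34 mm high at most. Origin near its middle; bowl (68 mm across) centred 68 mm along +x, handle to 103 mm along -x.
- canister: Green plastic canister with white flip cap, loose, 62 mm across, 106 mm high. Origin: centre of underside.
- cup: White cup without handle, loose, 58 mm across, 60 mm high. Origin: centre of underside.
- honey_jar: Amber jar with brass cap, loose, 62 mm across, 62 mm high. Origin: centre of underside.
- oats_jar: Glass jar with wooden lid, loose, 84 mm across, 110 mm high, on the bench on the other side from the pad. Origin: centre of underside.
Not all that is in view belongs to the job. There is more than one size of the kettle; the job needs the largest.

How it is judged:
By the outcome, as a careful person would: the job done as asked, in the order asked, and still so for the second after the job is handed in, with the robot touching nothing.
It also fails if it takes over 72 s, if anything falls off the work surface, if the arm or the gripper's body presses on something with over 40 N, if the wrist force passes 120 N, or if a joint passes its speed limit or range.

## Working session

There is one attempt and no reset: what is moved stays moved. The work goes in short steps, Python scripts to look and compute and a shell command to move; the robot and the scene stay as the last step left them, time stands still between calls to the robot, and variables do not carry over. Pictures are saved under pics/ and viewed, at most 14 in all, crops included, and the job is handed in when it is done.

```bash
ls; mkdir -p pics; python3 - <<'E'
from cell import ctrl
import cv2,numpy as np
s=ctrl.read_state();print({k:np.round(v,3).tolist() for k,v in s.items()})
ims=[]
for c in ["scene","side","wrist"]:
    d=ctrl.get_image(c);cv2.imwrite(f"pics/{c}0.png",d["img"][:,:,::-1])
    print(c,np.round(d["intrinsics"],1).tolist(),np.round(d["dist"],3),np.round(d["extrinsics"],3).tolist())
    for t in ["pot","pot_spot","pot_lid_hinge","pot_lid_tab","kettle","kettle_patch","thermometer","lens","pad","bowl","ladle","canister","cup","honey_jar","oats_jar"]:
        print(c,t,[(np.round(r["position"]).tolist(),round(r["confidence"],2)) for r in ctrl.place_of(c,t)][:4])
E
```

```text
pics
{'clock': 0.0, 'qpos': [-1.382, 0.629, 0.038, 1.518, -0.027, 0.996, -0.02], 'qd': [-0.0, 0.001, 0.0, -0.0, 0.0, -0.001, -0.001], 'tau': [-0.001, -56.34, 1.226, -19.345, 0.011, 0.011, 0.0], 'eef_pos': [163.647, 628.404, 230.383], 'tool_rot': [-3.14, 0.0, 2.887], 'force': [0.686, 0.441, 0.242], 'torque': [-0.019, -0.011, 0.024], 'gripper_force': 0.0, 'width': 85.241}
scene [[618.3, 0.0, 318.9], [0.0, 618.3, 241.7], [0.0, 0.0, 1.0]] [-0.091  0.     0.     0.     0.   ] [[-0.009, -0.738, 0.675, 1485.459], [1.0, -0.0, 0.013, 52.118], [-0.01, 0.675, 0.738, 1159.217], [0.0, 0.0, 0.0, 1.0]]
scene pot [([292.0, 214.0], 0.7)]
scene pot_spot [([295.0, 391.0], 0.66)]
scene pot_lid_hinge []
scene pot_lid_tab []
scene kettle [([298.0, 389.0], 0.83), ([302.0, 498.0], 0.75), ([205.0, 486.0], 0.67)]
scene kettle_patch [([199.0, 493.0], 0.94), ([258.0, 402.0], 0.76), ([305.0, 502.0], 0.67), ([235.0, 240.0], 0.66)]
scene thermometer [([252.0, 156.0], 0.9)]
scene lens [([256.0, 140.0], 0.56)]
scene pad [([256.0, 156.0], 0.75), ([257.0, 136.0], 0.59)]
scene bowl [([229.0, 290.0], 0.73)]
scene ladle 
[... 1032 characters left out ...]
 0.82)]
side canister [([260.0, 380.0], 0.97)]
side cup [([273.0, 334.0], 0.93), ([258.0, 380.0], 0.18)]
side honey_jar [([332.0, 313.0], 0.83)]
side oats_jar [([192.0, 263.0], 0.97)]
wrist [[406.0, 0.0, 321.4], [0.0, 406.0, 237.4], [0.0, 0.0, 1.0]] [-0.03  0.    0.    0.    0.  ] [[0.251, -0.924, -0.289, 90.143], [0.968, 0.24, 0.075, 648.43], [0.0, -0.299, 0.954, 373.831], [0.0, 0.0, 0.0, 1.0]]
wrist pot []
wrist pot_spot []
wrist pot_lid_hinge []
wrist pot_lid_tab []
wrist kettle [([342.0, 217.0], 0.72)]
wrist kettle_patch [([419.0, 218.0], 0.67)]
wrist thermometer []
wrist lens []
wrist pad []
wrist bowl []
wrist ladle []
wrist canister []
wrist cup []
wrist honey_jar []
wrist oats_jar []
```

View pics/scene0.png

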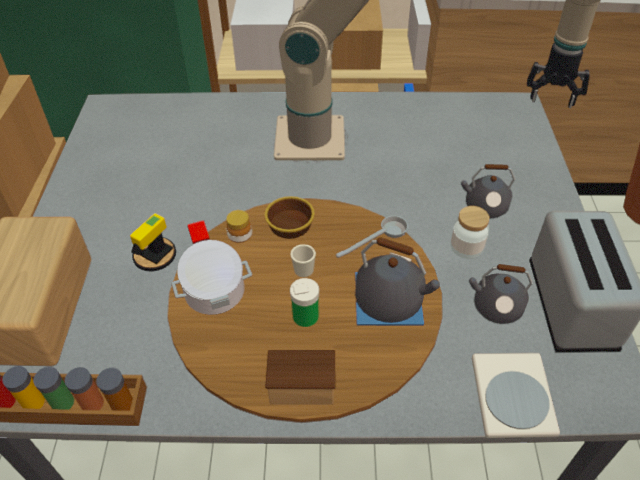

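View pics/side0.png

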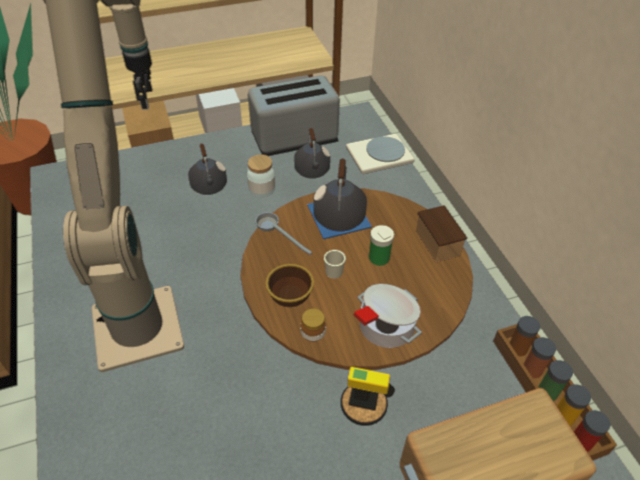

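The scene view shows the pot at about (212,275), its red tab (198,231) pointing toward the robot and the thermometer on its pad at (152,245). The large kettle is on the blue tile (390,290), and there are small decoy kettles at (489,195) and (500,295). In the side view the lid looks slightly ajar.

```bash
cat > h.py <<'E'
from cell import ctrl
import cv2,numpy as np
from scipy.spatial.transform import Rotation as Ro
from scipy.optimize import least_squares
F=np.diag([1.,-1,-1])
def proj(d,P):
    E=d["extrinsics"];Rc=F@E[:3,:3].T
    p,_=cv2.projectPoints(np.atleast_2d(P).astype(float),cv2.Rodrigues(Rc)[0],-Rc@E[:3,3],d["intrinsics"],np.array(d["dist"],float));return p[:,0]
def ray(d,rc):
    u=cv2.undistortPoints(np.array([[[rc[1],rc[0]]]],float),d["intrinsics"],np.array(d["dist"],float))[0,0]
    v=d["extrinsics"][:3,:3]@F@np.array([u[0],u[1],1]);return d["extrinsics"][:3,3],v/np.linalg.norm(v)
def onz(d,rc,z):
    o,v=ray(d,rc);return o+v*(z-o[2])/v[2]
def tri(obs):
    A=0;b=0
    for d,rc in obs:
        o,v=ray(d,rc);M=np.eye(3)-np.outer(v,v);A=A+M;b=b+M@o
    return np.linalg.solve(A,b)
def best(c,t,f="place_of",near=None):
    r=getattr(ctrl,f)(c,t)
    if near is not None: r=[q for q in r if np.hypot(*(np.array(q["position"])-near))<30]
    return np.array(r[0]["position"]) if r else None
def img(c):
    d=ctrl.get_image(c);d["extrinsics"]=np.array(d["extrinsics"]);d["intrinsics"]=np.array(d["intrinsics"]);return d
E
python3 - <<'E'
from h import *
A=img("scene");B=img("side")
def show(n,a,b,z): print(n,onz(A,a,z).round(0),onz(B,b,z).round(0),tri([(A,a),(B,b)]).round(0))
show("pot",(292,214),(323,385),20)
show("kettle",(298,389),(210,340),28)
show("patch",(258,402),(192,318),111)
show("therm",(252,156),(398,367),12)
show("lens",(256,140),(391,389),62)
show("pad",(256,156),(402,364),0)
show("tab?",(231,198),(315,366),87)
for n,a,b,z in [("bowl",(229,290),(297,292),20),("ladle",(243,369),(236,286),20),("canister",(318,304),(260,380),20),("cup",(264,300),(273,334),20),("honey",(232,238),(332,313),20)]: show(n,a,b,z)
for c,t,D in (("side","pot_spot",B),("scene","pot_lid_tab",A),("side","pot_lid_tab",B),("side","pot_lid_hinge",B)):
  print(c,t,[(r["position"],r["confidence"]) for r in ctrl.place_of(c,t)])
# red pixels
for d,n in((A,'scene'),(B,'side')):
    i=d["img"].astype(int);m=((i[...,0]>150)&(i[...,1]<50)&(i[...,2]<50)).astype(np.uint8)
    print(n,cv2.connectedComponentsWithStats(m)[2:])
i=np.hstack([cv2.resize(A["img"][190:330,110:290],(400,311)),cv2.resize(B["img"][270:430,300:440],(400,457))[:311]])
i=np.hstack([cv2.resize(A["img"][200:340,120:260],(400,400)),cv2.resize(B["img"][270:410,310:450],(400,400))])
cv2.imwrite("pics/c1.png",i[:,:,::-1])
E
```

```text
pot [ 603. -212.   20.] [ 597. -206.   20.] [ 599. -209.   19.]
kettle [626. 194.  28.] [630. 206.  28.] [628. 196.  34.]
patch [577. 220. 111.] [563. 217. 111.] [567. 224. 102.]
therm [ 472. -375.   12.] [ 477. -380.   12.] [ 475. -377.   13.]
lens [ 529. -393.   62.] [ 517. -403.   62.] [ 520. -398.   51.]
pad [ 475. -377.    0.] [ 469. -382.    0.] [ 471. -379.   -5.]
tab? [ 471. -258.   87.] [ 538. -210.   87.] [ 520. -243.  139.]
bowl [400. -42.  20.] [398. -52.  20.] [398. -45.  15.]
ladle [449. 157.  20.] [448. 163.  20.] [448. 158.  22.]
canister [677.   1.  20.] [668.  -8.  20.] [671.  -1.  12.]
cup [517. -13.  20.] [531. -11.  20.] [527. -15.  29.]
honey [ 411. -174.   20.] [ 415. -173.   20.] [ 414. -174.   23.]
side pot_spot []
scene pot_lid_tab [([230.4, 195.3], 0.8)]
side pot_lid_tab [([317.4, 362.5], 0.89)]
side pot_lid_hinge [([298.9, 409.2], 0.89)]
scene (array([[     0,      0,    640,    480, 306909],
       [   188,    222,     21,     20,    291]], dtype=int32), array([[319.61541369, 239.50773356],
       [197.7766323 , 231.34364261]]))
side (array([[     0,      0,    640,    480, 307011],
       [   355,    307,     23,     15,    189]], dtype=int32), array([[319.47146193, 239.4541922 ],
       [365.85714286, 313.91005291]]))
```

View pics/c1.png

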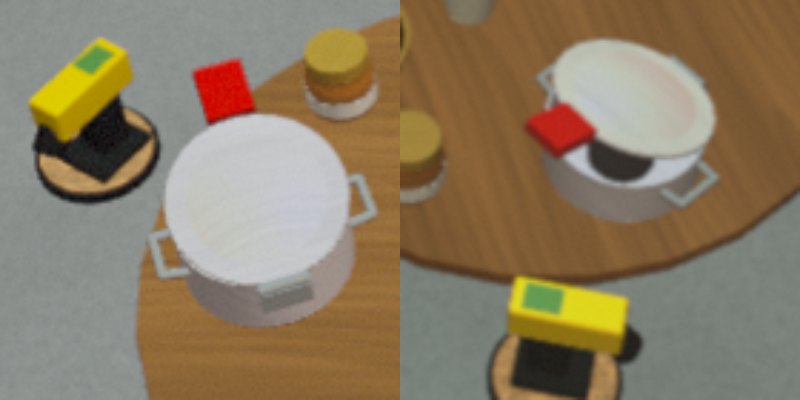

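The close-up shows the lid ajar at about 0.3 rad, with the tab's centre near (520,-243,139). The pot's +x direction is about 23° in the world frame. Next I write a planner that works out rows and move above the tab.

```bash
cat >> h.py <<'E'
def pose():
    s=ctrl.read_state();return np.array(s["eef_pos"]),s["tool_rot"][2]
def plan(wps,n=None,start=None):
    """wps: list of (x,y,z,yawdeg,step_mm). prints rows in tool axes"""
    p,y=start if start else pose()
    for w in wps:
        t=np.array(w[:3]);ty=np.radians(w[3]);step=w[4] if len(w)>4 else 24
        D=t-p;dy=(ty-y+np.pi)%(2*np.pi)-np.pi
        if len(w)>5: dy=ty-y
        n=int(max(np.ceil(np.linalg.norm(D)/step),np.ceil(abs(dy)/0.078),1))
        R=[]
        for i in range(n):
            c,s=np.cos(y),np.sin(y);d=t-p;d=d/(n-i)
            l=np.round(np.array([c*d[0]+s*d[1],s*d[0]-c*d[1],-d[2]])/25,2)
            tr=np.round(-dy/n/0.08,2);R.append(l.tolist()+[float(tr)])
            l=l*25;p=p+np.array([c*l[0]+s*l[1],s*l[0]-c*l[1],-l[2]]);y-=tr*0.08
        print("WP",w,n)
        for i in range(0,n,12):print(str([R[i:i+12]]).replace(" ","").replace("0.","."))
    return p,y
E
python3 -c "
from h import *
plan([(440,280,330,95),(480,-215,330,23)])"
```

```text
WP (440, 280, 330, 95) 19
[[[-.75,-.56,-.21,.81],[-.78,-.52,-.21,.81],[-.81,-.46,-.21,.81],[-.84,-.41,-.21,.81],[-.87,-.35,-.21,.81],[-.89,-.3,-.21,.81],[-.91,-.24,-.21,.81],[-.92,-.18,-.21,.81],[-.93,-.12,-.21,.81],[-.94,-.06,-.21,.81],[-.94,.0,-.21,.81],[-.93,.06,-.2,.81]]]
[[[-.93,.12,-.21,.81],[-.92,.18,-.2,.81],[-.9,.24,-.21,.81],[-.89,.3,-.2,.81],[-.87,.36,-.21,.81],[-.84,.41,-.2,.81],[-.81,.47,-.21,.81]]]
WP (480, -215, 330, 23) 21
[[[-.95,-.0,.0,.75],[-.94,.05,.0,.75],[-.94,.11,.0,.75],[-.93,.17,.0,.75],[-.92,.22,.0,.75],[-.9,.28,.0,.75],[-.89,.33,.0,.75],[-.87,.38,.0,.75],[-.84,.43,.0,.75],[-.81,.48,.0,.75],[-.78,.53,.0,.75],[-.75,.58,.0,.75]]]
[[[-.71,.62,.0,.75],[-.68,.66,.0,.75],[-.63,.7,.0,.75],[-.59,.74,.0,.75],[-.55,.77,.0,.75],[-.5,.81,.0,.75],[-.45,.83,.0,.75],[-.4,.86,.0,.75],[-.35,.88,.0,.75]]]
```

```bash
python3 -m crank '[[[-0.75,-0.55,-0.2,0.8],[-0.8,-0.5,-0.2,0.8],[-0.8,-0.45,-0.2,0.8],[-0.85,-0.4,-0.2,0.8],[-0.85,-0.35,-0.2,0.8],[-0.9,-0.3,-0.2,0.8],[-0.9,-0.25,-0.2,0.8],[-0.9,-0.2,-0.2,0.8],[-0.95,-0.1,-0.2,0.8],[-0.95,-0.05,-0.2,0.8],[-0.95,0,-0.2,0.8],[-0.95,0.05,-0.2,0.8]]]' -1
```

```text
clock: 3.7
eef_pos: [341.5, 407.6, 291.9]
tool_rot: [3.141, -0.0, 2.112]
force: [0.8, 0.9, 0.4]
width: 85.5
gripper_force: 0.0
```

```bash
python3 -m crank '[[[-0.95,0.1,-0.2,0.8],[-0.9,0.2,-0.2,0.8],[-0.9,0.25,-0.2,0.8],[-0.9,0.3,-0.2,0.8],[-0.85,0.35,-0.2,0.8],[-0.85,0.4,-0.2,0.8],[-0.8,0.5,-0.2,0.8],[-0.95,0,0,0.75],[-0.95,0.05,0,0.75],[-0.95,0.1,0,0.75],[-0.95,0.15,0,0.75],[-0.9,0.2,0,0.75]]]' && python3 -m crank '[[[-0.9,0.3,0,0.75],[-0.9,0.35,0,0.75],[-0.85,0.4,0,0.75],[-0.85,0.45,0,0.75],[-0.8,0.5,0,0.75],[-0.8,0.55,0,0.75],[-0.75,0.6,0,0.75],[-0.7,0.6,0,0.75],[-0.7,0.65,0,0.75],[-0.65,0.7,0,0.75],[-0.6,0.75,0,0.75],[-0.55,0.75,0,0.75]]]' && python3 -m crank '[[[-0.5,0.8,0,0.75],[-0.45,0.85,0,0.75],[-0.4,0.85,0,0.75],[0,0,0,0.75],[0,0,0,0]]]'
python3 - <<'E'
from h import *
W=img("wrist");cv2.imwrite("pics/w1.png",W["img"][:,:,::-1])
print(W["extrinsics"].round(2).tolist())
for t in ["pot","pot_spot","pot_lid_tab","pot_lid_hinge","thermometer","lens","pad","honey_jar"]:
    print(t,[(np.round(r["position"]).tolist(),round(r["confidence"],2)) for r in ctrl.place_of("wrist",t)][:2])
plan([(510,-247,200,23)])
E
```

```text
clock: 4.7
eef_pos: [453.7, 161.9, 326.3]
tool_rot: [-3.141, -0.0, 1.365]
force: [0.6, -1.0, -0.8]
width: 85.5
gripper_force: 0.0
clock: 5.7
eef_pos: [482.1, -121.5, 326.4]
tool_rot: [-3.141, -0.0, 0.645]
force: [0.0, 1.0, 0.7]
width: 85.3
gripper_force: 0.0
clock: 6.12
eef_pos: [488.5, -192.6, 326.3]
tool_rot: [3.141, 0.001, 0.404]
force: [-0.2, -0.1, 0.2]
width: 85.8
gripper_force: 0.0
[[0.39, 0.88, 0.27, 558.91], [-0.92, 0.38, 0.12, -162.37], [0.0, -0.3, 0.95, 468.71], [0.0, 0.0, 0.0, 1.0]]
pot [([90.0, 378.0], 0.73)]
pot_spot []
pot_lid_tab [([204.0, 391.0], 0.97)]
pot_lid_hinge [([1.0, 394.0], 0.55)]
thermometer [([250.0, 462.0], 0.65)]
lens [([243.0, 513.0], 0.7)]
pad []
honey_jar [([232.0, 280.0], 0.97)]
WP (510, -247, 200, 23) 6
[[[-.03,.4,.84,.02],[-.03,.41,.84,.02],[-.03,.4,.84,.02],[-.03,.41,.84,.02],[-.02,.4,.85,.02],[-.02,.41,.84,.02]]]
```

View pics/w1.png

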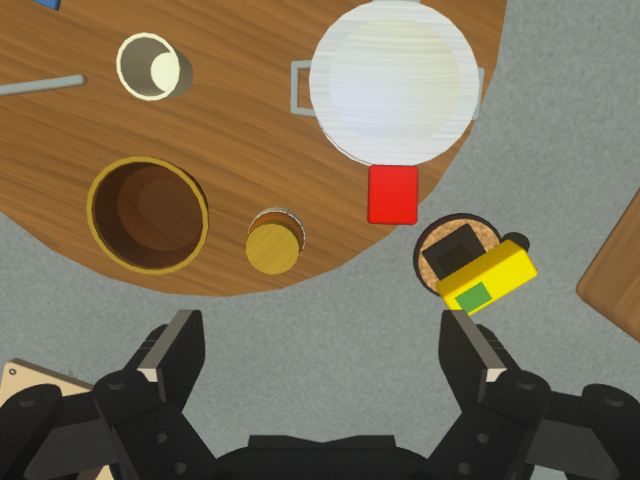

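The wrist view shows the red tab at (393,195), the lid disc around (394,85), the honey jar at (275,245) and the thermometer head at (490,278). I fit the pot pose and lid angle from the tab corners and the network's points.

```bash
cat >> h.py <<'E'
def lidpt(q,P):
    x,y,ps,th=q;X,Y,Z=P
    X2=73+X*np.cos(th)+Z*np.sin(th);Z2=80-X*np.sin(th)+Z*np.cos(th)
    c,s=np.cos(ps),np.sin(ps);return np.array([x+c*X2-s*Y,y+s*X2+c*Y,Z2])
E
python3 - <<'E'
from h import *
A=img("scene");B=img("side");W=img("wrist")
i=W["img"].astype(int);m=((i[...,0]>150)&(i[...,1]<60)&(i[...,2]<60)).astype(np.uint8)
ct=max(cv2.findContours(m,0,1)[0],key=cv2.contourArea);box=cv2.boxPoints(cv2.minAreaRect(ct));print(box.tolist())
b=box[np.argsort(box[:,1])][2:];b=b[np.argsort(b[:,0])]  # lower two, left,right
t=box[np.argsort(box[:,1])][:2];t=t[np.argsort(t[:,0])]
obs=[(W,(-192,20,14),b[0],1),(W,(-192,-20,14),b[1],1)]
# lid disc from wrist: brightness contour
o2=[]
for n,D,t_,P in (("scene",A,"pot_lid_tab",(-173,0,7)),("side",B,"pot_lid_tab",(-173,0,7)),("wrist",W,"pot_lid_tab",(-173,0,7))):
    r=best(n,t_)
    if r is not None:o2.append((D,P,r[::-1],.4))
pots=[(D,r[::-1]) for D,r in ((A,best("scene","pot")),(B,best("side","pot")),(W,best("wrist","pot"))) if r is not None]
hs=best("side","pot_lid_hinge")
if hs is not None:o2.append((B,(0,0,0),hs[::-1],.4))
def f(q):
    r=[w*(proj(D,lidpt(q,P))[0]-uv) for D,P,uv,w in obs+o2]
    r+=[.4*(proj(D,(q[0],q[1],20))[0]-uv) for D,uv in pots];return np.ravel(r)
s=least_squares(f,[600,-209,.4,.3],loss="soft_l1");print(s.x.round(3),f(s.x).reshape(-1,2).round(1).tolist())
print("tab",lidpt(s.x,(-173,0,7)))
# thermometer in wrist: yellow
m=((i[...,0]>150)&(i[...,1]>130)&(i[...,2]<90)).astype(np.uint8);print(cv2.connectedComponentsWithStats(m)[2][1:4])
np.save("pot.npy",s.x)
E
```

```text
[[370.2328796386719, 225.78170776367188], [372.1070861816406, 167.68087768554688], [420.2182922363281, 169.23284912109375], [418.3440856933594, 227.33367919921875]]
[ 5.99282e+02 -2.08626e+02  4.07000e-01  2.69000e-01] [[0.1, 0.7], [-0.0, -0.6], [-0.4, -0.0], [-0.4, -0.3], [-0.3, 0.1], [28.2, 31.9], [-0.1, 0.6], [-0.8, 0.7], [-0.4, -0.5]]
tab [ 514.87608826 -245.01596927  132.73290407]
[[147  33   1   1   1]
 [142  34   1   1   1]
 [121  53   1   1   1]]
```

```bash
python3 -c "
from h import *
plan([(514.5,-245,170,23.3),(514.5,-245,110,23.3,15)])"
```

```text
WP (514.5, -245, 170, 23.3) 7
[[[.01,.34,.89,.01],[.0,.34,.89,.01],[.01,.35,.89,.01],[.01,.34,.9,.01],[.0,.35,.89,.01],[.01,.34,.9,.01],[.0,.35,.89,.01]]]
WP (514.5, -245, 110, 23.3, 15) 5
[[[.0,-.0,.48,-.0],[.0,-.0,.48,-.0],[.0,-.0,.48,-.0],[.0,-.0,.48,-.0],[.0,-.0,.48,-.0]]]
```

```bash
python3 -m crank '[[[0,0.34,0.9,0],[0,0.35,0.9,0],[0,0.35,0.9,0],[0,0.34,0.9,0],[0,0.35,0.9,0],[0,0.34,0.9,0],[0,0.35,0.85,0],[0,0,0.5,0],[0,0,0.5,0],[0,0,0.5,0],[0,0,0.5,0],[0,0,0.4,0]]]' && python3 -m crank '[[[0,0,0,0],[0,0,0,0],[0,0,0,0],[0,0,0,0],[0,0,0,0],[0,0,0,0],[0,0,0,0],[0,0,0,0]]]' 1
python3 -c "
from h import *
s=ctrl.read_state();print(s['torque'])
i=img('wrist');cv2.imwrite('pics/w2.png',i['img'][:,:,::-1])"
```

```text
clock: 8.07
eef_pos: [513.8, -245.2, 109.0]
tool_rot: [-3.141, 0.0, 0.411]
force: [0.4, 0.1, 0.7]
width: 85.1
gripper_force: 0.0
clock: 8.73
eef_pos: [513.5, -245.2, 110.2]
tool_rot: [-3.141, -0.0, 0.41]
force: [-2.9, 3.6, 2.4]
width: 39.4
gripper_force: 60.2
[ 0.28498442  0.27115963 -0.59907324]
```

```bash
python3 -c "
from h import *
q=np.load('pot.npy');th=np.linspace(q[3],1.59,19)
X=-173*np.cos(th)+7*np.sin(th);Z=173*np.sin(th)+7*np.cos(th)
print([[round(a/25,2),0,round(-b/25,2),0] for a,b in zip(np.diff(X),np.diff(Z))])"
```

```text
[[np.float64(0.17), 0, np.float64(-0.48), 0], [np.float64(0.21), 0, np.float64(-0.46), 0], [np.float64(0.24), 0, np.float64(-0.45), 0], [np.float64(0.27), 0, np.float64(-0.43), 0], [np.float64(0.3), 0, np.float64(-0.41), 0], [np.float64(0.33), 0, np.float64(-0.38), 0], [np.float64(0.36), 0, np.float64(-0.36), 0], [np.float64(0.39), 0, np.float64(-0.33), 0], [np.float64(0.41), 0, np.float64(-0.3), 0], [np.float64(0.43), 0, np.float64(-0.27), 0], [np.float64(0.45), 0, np.float64(-0.24), 0], [np.float64(0.46), 0, np.float64(-0.21), 0], [np.float64(0.48), 0, np.float64(-0.17), 0], [np.float64(0.49), 0, np.float64(-0.14), 0], [np.float64(0.5), 0, np.float64(-0.1), 0], [np.float64(0.5), 0, np.float64(-0.06), 0], [np.float64(0.51), 0, np.float64(-0.03), 0], [np.float64(0.51), 0, np.float64(0.01), 0]]
```

```bash
python3 -m crank '[[[0.17,0,-0.48,0],[0.21,0,-0.46,0],[0.24,0,-0.45,0],[0.27,0,-0.43,0],[0.3,0,-0.41,0],[0.33,0,-0.38,0]]]' && python3 -m crank '[[[0.36,0,-0.36,0],[0.39,0,-0.33,0],[0.41,0,-0.3,0],[0.43,0,-0.27,0],[0.45,0,-0.24,0],[0.46,0,-0.21,0]]]'
```

```text
clock: 9.28
eef_pos: [548.8, -231.3, 175.0]
tool_rot: [3.14, 0.001, 0.41]
force: [2.5, -1.4, -9.5]
width: 39.4
gripper_force: 61.4
clock: 9.78
eef_pos: [605.2, -209.2, 217.8]
tool_rot: [3.136, 0.004, 0.409]
force: [0.3, -6.1, -9.4]
width: 39.4
gripper_force: 61.5
```

```bash
python3 -m crank '[[[0.48,0,-0.17,0],[0.49,0,-0.14,0],[0.5,0,-0.1,0],[0.5,0,-0.06,0],[0.51,0,-0.03,0],[0.51,0,0.01,0],[0,0,0,0],[0,0,0,0]]]'; python3 - <<'E'
from h import *
B=img("side");A=img("scene");q=np.load('pot.npy').copy()
for n,D in (("side",B),("scene",A)):
    r=best(n,"pot_lid_tab");print(n,r)
    for th in (1.4,1.5,1.6,1.7):q[3]=th;print(th,proj(D,lidpt(q,(-173,0,7)))[0][::-1].round())
cv2.imwrite("pics/s2.png",B["img"][150:450,200:600,::-1])
E
```

```text
clock: 10.45
eef_pos: [675.2, -181.7, 230.8]
tool_rot: [3.132, 0.002, 0.408]
force: [2.5, -9.4, -2.2]
width: 39.5
gripper_force: 63.6
side [246.5 422.2]
1.4 [253. 411.]
1.5 [249. 416.]
1.6 [245. 421.]
1.7 [242. 426.]
scene [251.7 212.1]
1.4 [238. 207.]
1.5 [243. 209.]
1.6 [249. 212.]
1.7 [256. 214.]
```

View pics/s2.png

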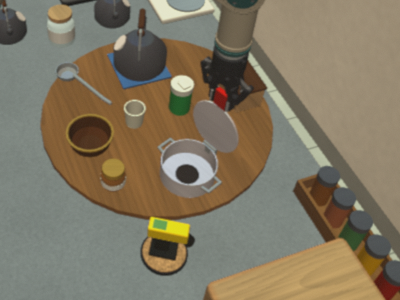

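The lid is at about 1.6 rad: it stands upright at crop (217,125), and the black disc shows at (187,175). I release it and go above the thermometer.

```bash
python3 -m crank '[[[0,0,0,0],[0,0,0,0],[0,0,0,0],[0,0,0,0],[0,0,-0.5,0],[0,0,-0.8,0],[0,0,-0.9,0],[0,0,-0.9,0],[0,0,-0.9,0],[0,0,0,0]]]' -1; python3 -c "
from h import *
plan([(450,-340,330,-10)])"
```

```text
clock: 11.48
eef_pos: [676.4, -177.0, 336.9]
tool_rot: [3.135, -0.007, 0.412]
force: [-0.3, -1.0, 1.1]
width: 85.2
gripper_force: 0.0
WP (450, -340, 330, -10) 12
[[[-.91,.2,.02,.61],[-.9,.24,.02,.61],[-.89,.28,.02,.61],[-.87,.33,.02,.61],[-.85,.37,.02,.61],[-.83,.41,.02,.61],[-.81,.45,.03,.61],[-.79,.49,.02,.61],[-.77,.53,.03,.61],[-.74,.56,.02,.61],[-.71,.6,.03,.61],[-.69,.63,.02,.61]]]
```

```bash
python3 -m crank '[[[-0.9,0.2,0,0.6],[-0.9,0.25,0,0.6],[-0.9,0.3,0,0.6],[-0.85,0.35,0,0.6],[-0.85,0.35,0,0.6],[-0.85,0.4,0,0.6],[-0.8,0.45,0,0.6],[-0.8,0.5,0,0.6],[-0.75,0.55,0,0.6],[-0.75,0.55,0,0.6],[-0.7,0.6,0,0.6],[-0.7,0.6,0,0.6]]]' && python3 -m crank '[[[0,0,0,0],[0,0,0,0]]]'; python3 - <<'E'
from h import *
W=img("wrist");cv2.imwrite("pics/w3.png",W["img"][:,:,::-1]);A=img("scene");B=img("side")
for c in ("wrist","scene","side"):
  for t in ["pot","pot_spot","pot_lid_hinge","pot_lid_tab","thermometer","lens","pad","kettle","kettle_patch"]:
    print(c,t,[(np.round(r["position"],1).tolist(),round(r["confidence"],2)) for r in ctrl.place_of(c,t)][:4])
import pickle;pickle.dump((A,B,W),open("obs.pkl","wb"))
E
```

```text
clock: 12.48
eef_pos: [447.8, -340.6, 330.6]
tool_rot: [3.141, -0.001, -0.169]
force: [0.4, 0.1, 0.2]
width: 85.9
gripper_force: 0.0
clock: 12.65
eef_pos: [447.4, -341.1, 330.8]
tool_rot: [3.141, -0.001, -0.17]
force: [0.6, 0.8, -0.9]
width: 85.5
gripper_force: 0.0
wrist pot [([58.4, 173.0], 0.81)]
wrist pot_spot [([56.6, 171.9], 0.74)]
wrist pot_lid_hinge []
wrist pot_lid_tab [([265.3, 84.4], 0.59)]
wrist thermometer [([152.1, 351.8], 0.7)]
wrist lens [([106.6, 370.7], 0.9)]
wrist pad [([153.4, 352.6], 0.4)]
wrist kettle []
wrist kettle_patch []
scene pot [([287.4, 215.7], 0.7), ([266.9, 303.7], 0.45)]
scene pot_spot [([250.4, 211.8], 0.48)]
scene pot_lid_hinge [([299.4, 220.0], 0.61)]
scene pot_lid_tab [([251.5, 208.4], 0.59)]
scene thermometer [([250.7, 154.6], 0.56), ([256.3, 151.5], 0.32)]
scene lens [([257.0, 138.3], 0.93)]
scene pad [([256.3, 153.5], 0.62)]
scene kettle [([301.8, 500.0], 0.69), ([204.5, 482.7], 0.58), ([298.4, 389.4], 0.55)]
scene kettle_patch [([259.1, 403.4], 0.9), ([303.8, 502.3], 0.76), ([252.2, 156.9], 0.69), ([197.3, 492.6], 0.62)]
side pot [([323.9, 385.5], 0.57), ([389.4, 387.9], 0.21)]
side pot_spot [([321.5, 388.4], 0.56)]
side pot_lid_hinge [([295.6, 410.5], 0.62)]
side pot_lid_tab [([246.3, 425.5], 0.59)]
side thermometer [([397.2, 367.3], 0.91), ([298.3, 293.7], 0.69), ([403.8, 362.7], 0.55)]
side lens [([392.1, 387.4], 0.6), ([210.8, 335.8], 0.27)]
side pad [([404.1, 362.4], 0.73)]
side kettle [([211.9, 338.9], 0.84), ([180.2, 207.4], 0.74), ([167.4, 315.2], 0.58), ([193.8, 320.4], 0.53)]
side kettle_patch [([194.9, 318.7], 0.86), ([162.8, 219.7], 0.84), ([149.7, 327.0], 0.65)]
```

View pics/w3.png

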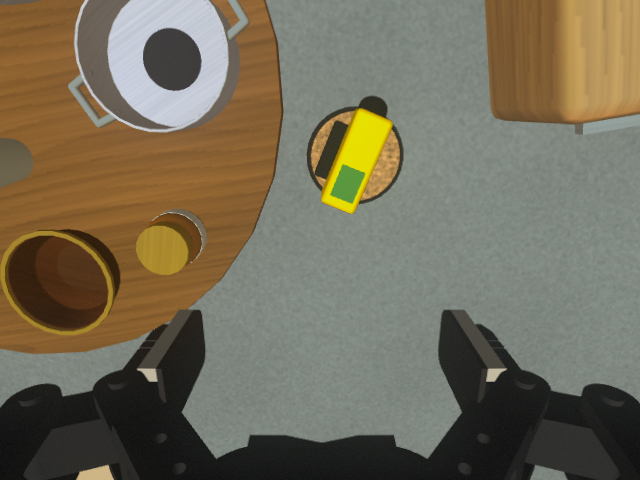

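The wrist view shows the thermometer head from (342,210) to (373,112) with its snout at (373,105), the pad centred near (355,154) and the black disc at (172,59).

```bash
python3 - <<'E'
from h import *
import pickle
A,B,W=pickle.load(open("obs.pkl","rb"))
i=cv2.cvtColor(W["img"],cv2.COLOR_RGB2HSV)
roi=np.zeros((480,640),np.uint8);roi[95:225,300:420]=1
m=((i[...,0]>22)&(i[...,0]<85)&(i[...,1]>170)&(i[...,2]>110)).astype(np.uint8)*roi
ct=max(cv2.findContours(m,0,1)[0],key=cv2.contourArea);box=cv2.boxPoints(cv2.minAreaRect(ct));print(box.round(1).tolist(),cv2.contourArea(ct),cv2.minAreaRect(ct))
P=np.array([onz(W,b[::-1],112) for b in box]);print(P.round(1).tolist(),P.mean(0).round(1))
e=[np.linalg.norm(P[k]-P[(k+1)%4]) for k in range(4)];print(np.round(e,1))
k=int(np.argmax(e));v=P[(k+1)%4]-P[k];print("yaw",np.degrees(np.arctan2(v[1],v[0])))
print("origin",onz(W,(152.1,351.8),12),"lens",onz(W,(106.6,370.7),62),"pad",onz(W,(153.4,352.6),0))
# pad: dark+cork outline
for n,D,r in (("scene",A,(256.3,153.5)),("side",B,(404.1,362.4))): print("pad",n,onz(D,r,0),)
print("therm",onz(A,(250.7,154.6),12),onz(B,(397.2,367.3),12),"lens",tri([(A,(257,138.3)),(B,(392.1,387.4)),(W,(106.6,370.7))]))
g=W["img"].astype(int)
# spot disc
mm=((g.max(2)<90)).astype(np.uint8);mm[:, :140]=0;mm[100:]=0;mm[:,205:]=0
n,l,st,c=cv2.connectedComponentsWithStats(mm);k=1+np.argmax(st[1:,4]);print("spot",st[k],c[k],onz(W,c[k][::-1],26))
print("kettle",tri([(A,(298.4,389.4)),(B,(211.9,338.9))]),onz(A,(298.4,389.4),28),onz(B,(211.9,338.9),28),"patch",tri([(A,(259.1,403.4)),(B,(194.9,318.7))]),onz(A,(259.1,403.4),111),onz(B,(194.9,318.7),111))
# pad outline via background difference: non gray-blue
cork=((i[...,0]>5)&(i[...,0]<20)&(i[...,1]>90)).astype(np.uint8)*roi
ch=cv2.convexHull(max(cv2.findContours(cv2.morphologyEx(cork|m|(((g.max(2)<60).astype(np.uint8))*roi),2,np.ones((3,3))),0,1)[0],key=cv2.contourArea))
print(cv2.boundingRect(ch)); 
E
```

```text
[[316.1000061035156, 199.3000030517578], [356.3999938964844, 105.30000305175781], [394.0, 121.4000015258789], [353.70001220703125, 215.39999389648438]] 3882.0 ((355.0517578125, 160.3793182373047), (40.8363037109375, 102.28771209716797), 23.198591232299805)
[[447.9, -336.1, 112.0], [522.3, -383.8, 112.0], [503.9, -413.7, 112.0], [427.3, -367.5, 112.0]] [ 475.4 -375.3  112. ]
[88.4 35.1 89.4 37.5]
yaw 148.86961709174304
origin [ 473.55431127 -379.81810659   12.        ] lens [ 518.80329833 -401.42347943   62.        ] pad [ 470.66285384 -381.18666506    0.        ]
pad scene [ 475.68655965 -383.37143434    0.        ]
pad side [ 4.63970197e+02 -3.85266218e+02  2.27373675e-13]
therm [ 467.52854426 -379.60519313   12.        ] [ 478.16104726 -378.32372222   12.        ] lens [ 518.08131514 -401.25979289   48.48935693]
spot [ 143   29   58   61 2770] [171.68411552  58.93610108] [ 599.55602136 -211.25103288   26.        ]
kettle [624.63950114 197.1082561   27.44489456] [627.32000613 195.01987626  28.        ] [623.58494827 199.61236976  28.        ] patch [566.61459732 224.7936284   93.30582045] [580.19675361 223.31633792 111.        ] [560.70613139 204.60883748 111.        ]
(307, 97, 95, 116)
```

```bash
python3 - <<'E'
from h import *
import pickle
A,B,W=pickle.load(open("obs.pkl","rb"))
i=cv2.cvtColor(W["img"],cv2.COLOR_RGB2HSV);print(i[150,365],i[185,347],i[190,375],i[160,400],i[200,345])
roi=np.zeros((480,640),np.uint8);roi[95:225,300:420]=1
y=((abs(i[...,0].astype(int)-29)<4)&(i[...,1]>225)&(i[...,2]>150));g=(abs(i[...,0].astype(int)-57)<15)&(i[...,1]>120)
m=((y|g)*roi).astype(np.uint8)
ct=max(cv2.findContours(m,0,1)[0],key=cv2.contourArea);r=cv2.minAreaRect(ct);box=cv2.boxPoints(r);print(r,cv2.contourArea(ct))
# model fit: top rectangle at z=112 (possible side face) -> compare to silhouettes
def sil(q,zlo=76):
    x,yv,a=q;c,s=np.cos(a),np.sin(a)
    pts=[[x+c*X-s*Y,yv+s*X+c*Y,z] for X in(-45,45) for Y in(-17,17) for z in(zlo,112)]
    return cv2.convexHull(proj(W,pts).astype(np.float32))
def cost(q):
    im=np.zeros((480*4,640*4),np.uint8);cv2.fillPoly(im,[np.round(sil(q)*4+1.5).astype(int)],1)
    return np.sum(cv2.resize(im.astype(np.float32),(640,480),interpolation=cv2.INTER_AREA)*0+abs(cv2.resize(im.astype(np.float32),(640,480),interpolation=cv2.INTER_AREA)-m)*roi)
from scipy.optimize import minimize
res=min((minimize(cost,[475,-378,np.radians(a)],method="Nelder-Mead",options=dict(initial_simplex=[[475,-378,np.radians(a)],[481,-378,np.radians(a)],[475,-372,np.radians(a)],[475,-378,np.radians(a+5)]])) for a in(-24,-29,-33)),key=lambda r:r.fun)
print(res.x[:2],np.degrees(res.x[2]),res.fun)
print("pad",onz(W,(154,354.5),12))
def padp(c):
    t=np.linspace(0,6.28,60);return proj(W,np.c_[c[0]+55*np.cos(t),c[1]+55*np.sin(t),np.full(60,10)])
for c in((471,-381),(475,-379)):
    p=padp(c);print(c,p.min(0),p.max(0))
E
```

```text
[ 29 255 231] [ 50 153 150] [ 18 138 157] [24 72 57] [ 44 161 157]
((355.31036376953125, 161.27584838867188), (35.715354919433594, 99.00505828857422), 23.198589324951172) 3254.0
[ 472.78491347 -376.56403814] -28.010771963444498 923.125
pad [ 470.9729152  -382.49303486   12.        ]
(471, -381) [304.15856674 102.85492323] [401.91293977 201.91305453]
(475, -379) [301.76314166  99.37037689] [399.74456093 198.8692424 ]
```

```bash
python3 -c "
from h import *
plan([(415,-350,235,-27)])"
```

```text
WP (415, -350, 235, -27) 5
[[[-.26,.13,.76,.76],[-.25,.14,.76,.76],[-.24,.16,.76,.76],[-.22,.17,.77,.76],[-.22,.18,.76,.76]]]
```

```bash
python3 -m crank '[[[-0.26,0.13,0.76,0.76],[-0.25,0.14,0.76,0.76],[-0.24,0.16,0.76,0.76],[-0.22,0.17,0.76,0.76],[-0.22,0.18,0.76,0.76],[0,0,0,0],[0,0,0,0]]]'; python3 - <<'E'
from h import *
import pickle
W=img("wrist");pickle.dump(W,open("w4.pkl","wb"));cv2.imwrite("pics/w4.png",W["img"][:,:,::-1])
for t in ["thermometer","lens","pad"]:
    print(t,[(np.round(r["position"],1).tolist(),round(r["confidence"],2)) for r in ctrl.place_of("wrist",t)][:4])
r=ctrl.trace("wrist","thermometer")[0]["mask"];yx=np.argwhere(r);print(yx.min(0),yx.max(0))
E
```

```text
clock: 14.73
eef_pos: [414.6, -349.8, 235.0]
tool_rot: [-3.142, 0.002, -0.468]
force: [-0.3, -0.3, 0.5]
width: 85.5
gripper_force: 0.0
thermometer [([124.3, 321.5], 0.56)]
lens [([52.7, 322.6], 0.64)]
pad []
[ 35 284] [198 353]
```

View pics/w4.png

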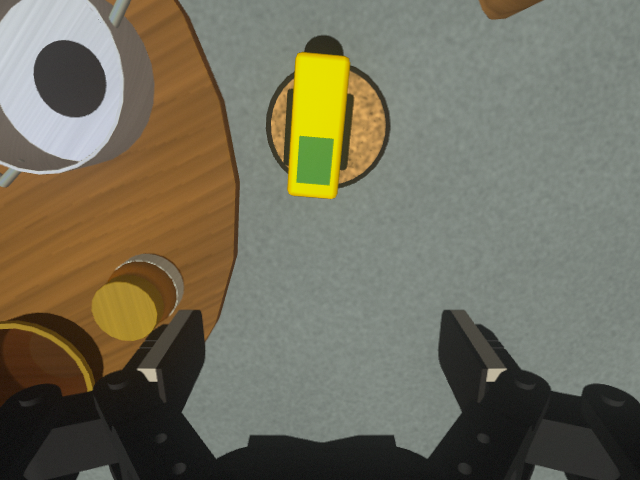

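The view is clear: the head's top corners are at (297,54), (350,57), (337,198) and (289,194), and the pad outline spans columns 266–390 with its bottom at row 187.

```bash
python3 - <<'E'
from h import *
import pickle
W=pickle.load(open("w4.pkl","rb"))
P=np.array([onz(W,b[::-1],112) for b in [(297,54),(350,57),(338,198),(289,194)]])
f=(P[0]+P[1])/2;b=(P[2]+P[3])/2;v=f-b
print(P.round(1).tolist(),"mid",P.mean(0),"len",np.linalg.norm(v),"yaw",np.degrees(np.arctan2(v[1],v[0])),np.linalg.norm(P[0]-P[1]),np.linalg.norm(P[2]-P[3]))
print("org",onz(W,(124.3,321.5),12),"lens",onz(W,(52.7,322.6),62))
def res(c):
    t=np.linspace(0,2*np.pi,180);p=proj(W,np.c_[c[0]+55*np.cos(t),c[1]+55*np.sin(t),np.full(180,12.)])
    return [p[:,0].min()-266,p[:,0].max()-390,p[:,1].max()-187]
s=least_squares(res,[471,-381]);print("pad",s.x,s.fun)
E
```

```text
[[518.8, -385.7, 112.0], [502.8, -413.5, 112.0], [428.1, -368.7, 112.0], [445.2, -340.9, 112.0]] mid [ 473.74915466 -377.18477283  112.        ] len 86.59436538964266 yaw -31.11438473234743 32.05838732449142 32.652910064913335
org [ 472.47195591 -378.81901053   12.        ] lens [ 517.97955706 -402.68895614   62.        ]
pad [ 469.74988086 -383.77608233] [-1.25858553  1.26015542  0.11729621]
```

```bash
python3 -c "
from h import *
plan([(473.5,-377.5,150,-31.1),(473.5,-377.5,74,-31.1,13)])"
```

```text
WP (473.5, -377.5, 150, -31.1) 5
[[[.51,-.01,.69,.19],[.51,-.02,.69,.19],[.51,-.03,.69,.19],[.51,-.04,.69,.19],[.5,-.05,.7,.19]]]
WP (473.5, -377.5, 74, -31.1, 13) 6
[[[.0,.0,.51,-.0],[.0,.0,.51,-.0],[.0,.0,.5,-.0],[.0,.0,.51,-.0],[.0,.0,.5,-.0],[.0,.0,.51,-.0]]]
```

```bash
python3 -m crank '[[[0.51,-0.01,0.69,0.19],[0.51,-0.02,0.69,0.19],[0.51,-0.03,0.69,0.19],[0.51,-0.04,0.69,0.19],[0.5,-0.05,0.7,0.19],[0,0,0.5,0],[0,0,0.5,0],[0,0,0.5,0],[0,0,0.5,0],[0,0,0.5,0],[0,0,0.5,0],[0,0,0,0]]]' && python3 -m crank '[[[0,0,0,0],[0,0,0,0],[0,0,0,0],[0,0,0,0],[0,0,0,0],[0,0,0,0],[0,0,0,0],[0,0,0,0]]]' 1
```

```text
clock: 15.98
eef_pos: [471.4, -375.6, 71.3]
tool_rot: [-3.14, 0.004, -0.545]
force: [-0.3, 0.4, 0.1]
width: 85.4
gripper_force: 0.0
clock: 16.65
eef_pos: [472.9, -377.3, 74.5]
tool_rot: [-3.141, -0.001, -0.545]
force: [0.1, 1.2, 5.3]
width: 33.3
gripper_force: 60.5
```

```bash
python3 -m crank '[[[0,0,-0.3,0],[0,0,-0.6,0],[0,0,-0.8,0],[0,0,-0.9,0],[0,0,-0.9,0],[0,0,-0.5,0]]]'; python3 - <<'E'
from h import *
import pickle
W=pickle.load(open("w4.pkl","rb"));g=W["img"].astype(int)
mm=((g.max(2)<90)).astype(np.uint8);mm[125:]=0;mm[:30]=0;mm[:,112:]=0
n,l,st,c=cv2.connectedComponentsWithStats(mm);k=1+np.argmax(st[1:,4]);print("spot",st[k],c[k],onz(W,c[k][::-1],26))
e=cv2.fitEllipse(max(cv2.findContours((l==k).astype(np.uint8),0,1)[0],key=len));print(e)
s=np.array([599.4,-210,26]);a=np.radians(23.3);u=np.array([np.cos(a),np.sin(a),0]);d=165
L=s-u*d*np.cos(np.radians(50))+[0,0,d*np.sin(np.radians(50))]
T=L-52*u+[0,0,12.5];print(T);plan([(*T,23.3)])
E
```

```text
clock: 17.15
eef_pos: [472.7, -378.2, 177.0]
tool_rot: [3.141, -0.003, -0.546]
force: [-0.2, 0.4, -2.3]
width: 33.4
gripper_force: 60.0
spot [  34   40   72   77 4254] [69.43700047 78.2157969 ] [ 599.76813812 -211.50873676   26.        ]
((69.4320068359375, 78.21418762207031), (66.6295166015625, 79.30950927734375), 145.81007385253906)
[ 454.23040575 -272.51990457  164.89733311]
WP (np.float64(454.23040574551163), np.float64(-272.5199045722012), np.float64(164.89733311463135), 23.3) 13
[[[-.22,-.25,.04,-.92],[-.2,-.26,.04,-.92],[-.18,-.28,.04,-.92],[-.16,-.29,.04,-.92],[-.14,-.3,.04,-.92],[-.11,-.31,.04,-.92],[-.09,-.32,.03,-.92],[-.07,-.32,.04,-.92],[-.04,-.33,.03,-.92],[-.02,-.33,.04,-.92],[.01,-.33,.03,-.92],[.03,-.32,.04,-.92]]]
[[[.06,-.33,.03,-.92]]]
```

```bash
python3 -m crank '[[[-0.22,-0.25,0.04,-0.92],[-0.2,-0.26,0.04,-0.92],[-0.18,-0.28,0.04,-0.92],[-0.16,-0.29,0.04,-0.92],[-0.14,-0.3,0.04,-0.92],[-0.11,-0.31,0.04,-0.92],[-0.09,-0.32,0.03,-0.92],[-0.07,-0.32,0.04,-0.92],[-0.04,-0.33,0.03,-0.92],[-0.02,-0.33,0.04,-0.92],[0.01,-0.33,0.03,-0.92],[0.03,-0.32,0.04,-0.92]]]' && python3 -m crank '[[[0.06,-0.3,0.03,-0.92],[0,0,0,0],[0,0,0,0]]]'; python3 - <<'E'
from h import *
A=img("scene");B=img("side");W=img("wrist")
p,y=pose();u=np.array([np.cos(y),np.sin(y),0]);L=p+52*u-[0,0,12.5]
v=u*np.cos(np.radians(50))-[0,0,np.sin(np.radians(50))];t=(26-L[2])/v[2];H=L+t*v;print(p,np.degrees(y),"lens",L,"hit",H,t)
print(np.array(H)-[599.6,-211,26])
for c,D in(("scene",A),("side",B),("wrist",W)):
  r=best(c,"lens");o=best(c,"thermometer");print(c,r,"pred",proj(D,L)[0][::-1],o,"pred",proj(D,p-[0,0,62.5])[0][::-1])
cv2.imwrite("pics/s5.png",np.hstack([cv2.resize(A["img"][180:330,110:290],(400,333)),cv2.resize(B["img"][270:420,300:480],(400,333))])[:,:,::-1])
E
```

```text
clock: 18.15
eef_pos: [454.9, -279.2, 162.8]
tool_rot: [-3.141, 0.0, 0.341]
force: [-0.2, -0.1, -2.2]
width: 33.3
gripper_force: 60.1
clock: 18.4
eef_pos: [454.2, -271.9, 162.1]
tool_rot: [3.142, -0.0, 0.41]
force: [0.8, -0.4, -1.8]
width: 33.3
gripper_force: 59.9
[ 454.27994077 -272.8585411   162.00355478] 23.465893558104867 lens [ 501.97939907 -252.15197989  149.50355478] hit [ 597.04055515 -210.88548092   26.        ] 161.22244067438677
[-2.55944485e+00  1.14519082e-01 -1.42108547e-14]
scene [226.  195.3] pred [222.17836698 194.26706368] [222.7 190.7] pred [222.4802267  191.88740408]
side None pred [317.44515075 360.22810936] [342.3 345. ] pred [342.50665823 343.031361  ]
wrist [176.  319.6] pred [177.81201441 321.52698053] [260.  321.7] pred [259.43892994 321.36594701]
```

View pics/s5.png

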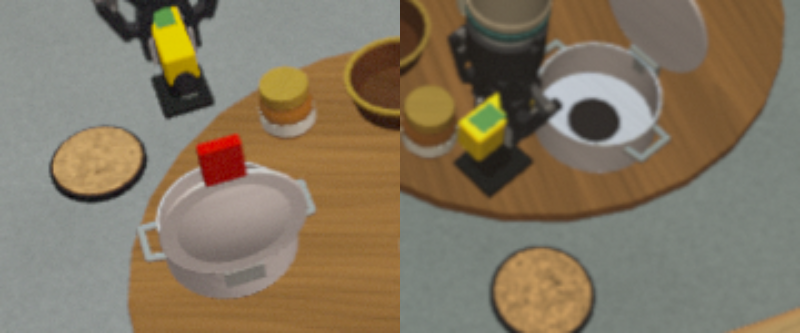

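The pose is right: the predicted and detected lens agree, and the aim is 2.5 mm short. I nudge it forward and hold.

```bash
python3 -m crank '[[[0.1,0,0,0],[0,0,0,0],[0,0,0,0],[0,0,0,0],[0,0,0,0],[0,0,0,0],[0,0,0,0],[0,0,0,0],[0,0,0,0],[0,0,0,0],[0,0,0,0],[0,0,0,0]]]' && python3 -m crank '[[[0,0,0,0],[0,0,0,0],[0,0,0,0],[0,0,0,0],[0,0,0,0],[0,0,0,0],[0,0,0,0],[0,0,0,0],[0,0,0,0],[0,0,0,0],[0,0,0,0],[0,0,0,0]]]'; python3 - <<'E'
from h import *
W=img("wrist")
p,y=pose();u=np.array([np.cos(y),np.sin(y),0]);L=p+52*u-[0,0,12.5]
v=u*np.cos(np.radians(50))-[0,0,np.sin(np.radians(50))];t=(26-L[2])/v[2];print("hit",L+t*v,t)
g=W["img"].astype(int);cv2.imwrite("pics/w6.png",W["img"][:,:,::-1])
r=ctrl.trace("wrist","pot_spot");print([ (q["position"],q["confidence"],q["mask"].sum()) for q in r][:2], best("wrist","pot_spot"))
plan([(454,-272,330,15),(460,130,330,-25)])
E
```

```text
clock: 19.85
eef_pos: [456.5, -271.0, 161.8]
tool_rot: [3.142, -0.0, 0.412]
force: [-0.6, -0.3, -2.8]
width: 33.8
gripper_force: 59.9
clock: 20.85
eef_pos: [456.5, -271.0, 161.8]
tool_rot: [-3.142, 0.0, 0.412]
force: [-0.3, -0.3, -2.0]
width: 33.5
gripper_force: 59.9
hit [ 599.00914458 -208.83089064   26.        ] 160.93463681408267
[([34.2, 327.4], 0.9, np.int64(18472))] None
WP (454, -272, 330, 15) 8
[[[-.01,-.0,-.84,.23],[-.01,-.0,-.84,.23],[-.01,-.0,-.84,.23],[-.02,.0,-.84,.23],[-.01,.0,-.84,.23],[-.02,.0,-.84,.23],[-.01,.0,-.84,.23],[-.02,.0,-.85,.23]]]
WP (460, 130, 330, -25) 17
[[[.26,-.91,.0,.52],[.22,-.92,.0,.52],[.18,-.93,.0,.52],[.15,-.93,.0,.52],[.11,-.94,.0,.52],[.07,-.94,.0,.52],[.03,-.95,.0,.52],[-.01,-.95,.0,.52],[-.05,-.94,.0,.52],[-.09,-.94,.0,.52],[-.13,-.94,.0,.52],[-.17,-.93,.0,.52]]]
[[[-.21,-.92,.0,.52],[-.24,-.91,.0,.52],[-.28,-.9,.0,.52],[-.32,-.89,.0,.52],[-.36,-.88,.0,.52]]]
```

```bash
python3 -m crank '[[[0,0,-0.5,0.2],[0,0,-0.84,0.2],[0,0,-0.84,0.2],[0,0,-0.84,0.2],[0,0,-0.84,0.2],[0,0,-0.84,0.2],[0,0,-0.85,0.2],[0,0,-0.85,0.2],[0.26,-0.91,0,0.5],[0.22,-0.92,0,0.5],[0.18,-0.93,0,0.5],[0.15,-0.93,0,0.5]]]' && python3 -m crank '[[[0.11,-0.94,0,0.5],[0.07,-0.94,0,0.5],[0.03,-0.95,0,0.5],[0,-0.95,0,0.5],[-0.05,-0.95,0,0.5],[-0.1,-0.95,0,0.5],[-0.15,-0.94,0,0.5],[-0.2,-0.93,0,0.5],[-0.2,-0.92,0,0.5],[-0.25,-0.91,0,0.5],[-0.3,-0.9,0,0.5],[-0.32,-0.89,0,0.5]]]' && python3 -m crank '[[[-0.36,-0.88,0,0.5],[-0.4,-0.85,0,0.5],[-0.4,-0.85,0,0.2],[-0.4,-0.85,0.2,0],[-0.4,-0.8,0.3,0],[-0.3,-0.5,0.3,0],[0,0,0,0],[0,0,0,0]]]'; python3 - <<'E'
from h import *
import pickle
print(pose())
W=img("wrist");cv2.imwrite("pics/w7.png",W["img"][:,:,::-1]);A=img("scene");B=img("side");pickle.dump((A,B,W),open("k.pkl","wb"))
for c in ("wrist","scene","side"):
  for t in ["kettle","kettle_patch"]:
    print(c,t,[(np.round(r["position"],1).tolist(),round(r["confidence"],2)) for r in ctrl.place_of(c,t)][:4])
E
```

```text
clock: 22.0
eef_pos: [455.4, -175.5, 321.8]
tool_rot: [-3.141, -0.0, 0.121]
force: [0.2, 0.3, -2.9]
width: 33.4
gripper_force: 60.2
clock: 23.0
eef_pos: [448.3, 109.0, 321.9]
tool_rot: [-3.141, 0.0, -0.358]
force: [0.4, 0.2, -1.9]
width: 33.3
gripper_force: 60.2
clock: 23.67
eef_pos: [445.1, 238.8, 301.2]
tool_rot: [3.14, 0.0, -0.451]
force: [0.3, 0.4, -2.8]
width: 32.9
gripper_force: 60.2
(array([445.09951221, 238.77201898, 301.17369169]), np.float64(-0.45131322654107975))
wrist kettle [([375.2, 200.9], 0.83), ([119.6, 70.4], 0.69)]
wrist kettle_patch [([73.5, 2.2], 0.66), ([54.2, 271.2], 0.55)]
scene kettle [([305.1, 498.5], 0.93), ([296.6, 388.5], 0.88), ([202.8, 484.2], 0.68)]
scene kettle_patch [([257.9, 399.5], 0.82), ([305.3, 504.3], 0.7), ([246.4, 466.8], 0.68), ([200.1, 491.6], 0.59)]
side kettle [([168.4, 313.7], 0.91), ([180.4, 207.1], 0.88), ([211.9, 336.5], 0.77)]
side kettle_patch [([149.1, 328.0], 0.83), ([189.8, 317.8], 0.67), ([162.8, 221.8], 0.62)]
```

View pics/w7.png

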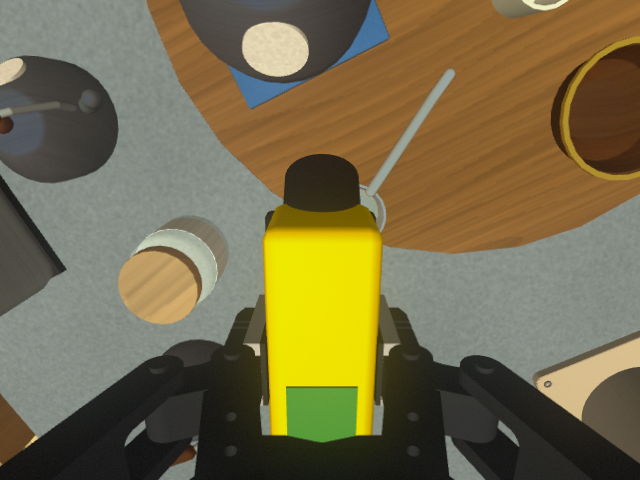

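The patch shows at (275,49) in the wrist view and the kettle body is above it. I fit the kettle pose from the patch pixels.

```bash
python3 - <<'E'
from h import *
import pickle
A,B,W=pickle.load(open("k.pkl","rb"))
def patchc(D,r0,r1,c0,c1):
    h=D["img"][r0:r1,c0:c1].astype(int);m=(h.min(2)>110).astype(np.uint8)
    n,l,st,c=cv2.connectedComponentsWithStats(m);k=1+np.argmax(st[1:,4])
    e=cv2.fitEllipse(max(cv2.findContours((l==k).astype(np.uint8),0,1)[0],key=len));print(st[k],c[k]+[c0,r0],np.add(e[0],[c0,r0]));return np.add(e[0],[c0,r0]),c[k]+[c0,r0]
pw=patchc(W,10,85,225,330)[1];ps=patchc(B,180,205,305,330)[1]
print("patch z111",onz(W,pw[::-1],111),"side",onz(B,ps[::-1],111),tri([(W,pw[::-1]),(B,ps[::-1])]))
obs=[(A,(388.5,296.6)),(A,(389.4,298.4)),(B,(336.5,211.9)),(B,(338.9,211.9)),(B,(340,210))]
def f(q):
    p=np.array([q[0]-60*np.cos(q[2]),q[1]-60*np.sin(q[2]),111])
    r=[1.0*(proj(W,p)[0]-pw),1.0*(proj(B,p)[0]-ps)]+[.4*(proj(D,(q[0],q[1],28))[0]-uv) for D,uv in obs]
    return np.ravel(r)
s=least_squares(f,[625,197,-.45]);q=s.x;print(q,np.degrees(q[2]),f(q).reshape(-1,2).round(1).tolist())
u=np.array([np.cos(q[2]),np.sin(q[2]),0]);P=np.array([q[0],q[1],111])-60*u;print("patch",P)
d=150;c,sn=np.cos(np.radians(50)),np.sin(np.radians(50))
T=P-u*(d*c+52)+[0,0,d*sn+12.5];print(T);np.save("patch.npy",P)
plan([(*T,np.degrees(q[2]),20)])
E
```

```text
[  17   12   67   55 2949] [274.87249915  48.28518142] [274.89476776  48.3234024 ]
[  0   0  25  20 343] [315.69387755 187.52478134] [316.06236172 187.40328932]
patch z111 [569.78574375 217.23866162 111.        ] side [562.72305338 236.87562512 111.        ] [561.4521127  217.58919395 129.34365991]
[ 6.25156339e+02  1.96397968e+02 -3.68196384e-01] -21.09609886359226 [[-0.5, 1.3], [4.3, 3.7], [0.6, 0.4], [0.2, -0.3], [1.3, 0.2], [0.3, 0.2], [-0.1, 1.0]]
patch [569.17765662 217.99396547 111.        ]
[430.70678932 271.41459463 238.40666647]
WP (np.float64(430.7067893155273), np.float64(271.4145946253424), np.float64(238.40666646784672), np.float64(-21.09609886359226), 20) 4
[[[-.28,-.23,.64,-.27],[-.27,-.24,.63,-.27],[-.27,-.24,.64,-.27],[-.27,-.24,.63,-.27]]]
```

```bash
python3 -m crank '[[[-0.27,-0.23,0.6,-0.25],[-0.27,-0.23,0.6,-0.25],[-0.27,-0.23,0.6,-0.25],[-0.27,-0.23,0.6,-0.25],[0,0,0,0],[0,0,0,0],[0,0,0,0]]]'; python3 - <<'E'
from h import *
W=img("wrist");p,y=pose();u=np.array([np.cos(y),np.sin(y),0]);L=p+52*u-[0,0,12.5]
v=u*np.cos(np.radians(50))-[0,0,np.sin(np.radians(50))]
g=W["img"].astype(int);m=(g.min(2)>110).astype(np.uint8);m[170:]=0
n,l,st,c=cv2.connectedComponentsWithStats(m);print(st[1:][st[1:,4]>300])
r=best("wrist","kettle_patch");print("net",r,c[1:][st[1:,4]>300])
for k in range(1,n):
    if st[k,4]>300: print(onz(W,c[k][::-1],111))
t=(111-L[2])/v[2];print(p,np.degrees(y),"hit",L+t*v,t)
cv2.imwrite("pics/w8.png",W["img"][:,:,::-1])
E
```

```text
clock: 24.7
eef_pos: [431.5, 270.3, 242.7]
tool_rot: [-3.141, -0.002, -0.374]
force: [0.2, -0.4, -2.4]
width: 33.2
gripper_force: 60.3
[[    0     0   286   170 23982]
 [  282     0    79    27  1564]
 [  412    44   108   126  1705]]
net None [[151.10466183 103.31419398]
 [321.17327366  10.66624041]
 [467.1542522  106.73079179]]
[547.78908393 343.46280856 111.        ]
[557.50618324 221.47513567 111.        ]
[471.1664521  153.80511465 111.        ]
[431.65332605 270.31602494 242.89186158] -21.42052193252819 hit [573.32305451 214.73772149 111.        ] 155.85500638748923
```

View pics/w8.png

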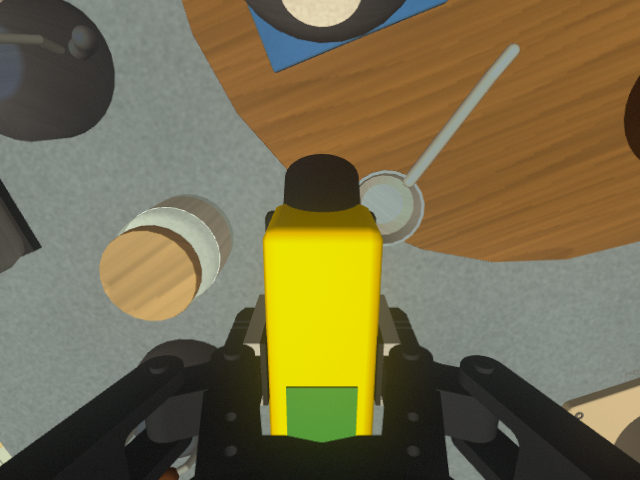

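```bash
python3 -m crank '[[[-0.04,-0.02,0.15,0],[0,0,0,0],[0,0,0,0]]]'; python3 - <<'E'
from h import *
W=img("wrist");p,y=pose();u=np.array([np.cos(y),np.sin(y),0]);L=p+52*u-[0,0,12.5]
v=u*np.cos(np.radians(50))-[0,0,np.sin(np.radians(50))];H=L+v*(111-L[2])/v[2];print(p,np.degrees(y),"hit",H)
m=(W["img"].min(2)>110).astype(np.uint8);m[40:]=0;m[:,:270]=0;m[:,375:]=0
yx=np.argwhere(m);print(yx.min(0),yx.max(0))
w=np.array([-u[1],u[0],0])
def circ(P):
    t=np.linspace(0,6.28,200);s=np.radians(50)
    dn=-u*np.cos(s)-np.array([0,0,np.sin(s)])
    q=proj(W,P+25*np.outer(np.cos(t),w)+25*np.outer(np.sin(t),dn));i=q[:,1]>0;return q[i].min(0),q[i].max(0)
for P in ((569.7,217.4,111),H):print(circ(np.array(P)))
E
```

```text
clock: 25.05
eef_pos: [429.7, 271.7, 238.1]
tool_rot: [-3.141, 0.0, -0.373]
force: [-0.7, 0.4, -1.9]
width: 33.3
gripper_force: 60.4
[429.81418405 271.70396555 238.15662611] -21.350086474771683 hit [567.85147193 217.74641714 111.        ]
[  0 285] [ 20 359]
(array([2.86387102e+02, 7.27644751e-02]), array([355.83466437,  17.37336128]))
(array([284.94515378,   0.31300161]), array([358.46853066,  20.52630964]))
```

The projected aim circle (columns 285–358, bottom row 20.5) coincides with the observed patch (285–359, bottom row 20). I hold here.

```bash
python3 -m crank '[[[0,0,0,0],[0,0,0,0],[0,0,0,0],[0,0,0,0],[0,0,0,0],[0,0,0,0],[0,0,0,0],[0,0,0,0],[0,0,0,0],[0,0,0,0],[0,0,0,0],[0,0,0,0]]]' && python3 -m crank '[[[0,0,0,0],[0,0,0,0],[0,0,0,0],[0,0,0,0],[0,0,0,0],[0,0,0,0],[0,0,0,0],[0,0,0,0],[0,0,0,0],[0,0,0,0]]]'; python3 -c "
from h import *
plan([(430,270,325,-21),(455,-250,325,-29),(400,-341,230,-31)])"
```

```text
clock: 26.1
eef_pos: [429.8, 271.8, 238.1]
tool_rot: [-3.142, 0.0, -0.372]
force: [0.3, -0.1, -1.6]
width: 33.6
gripper_force: 60.4
clock: 26.93
eef_pos: [429.8, 271.8, 238.0]
tool_rot: [3.142, 0.0, -0.372]
force: [-0.8, 0.7, -2.8]
width: 33.8
gripper_force: 60.4
WP (430, 270, 325, -21) 4
[[[.01,.02,-.87,-.02],[.01,.01,-.87,-.02],[.01,.02,-.87,-.02],[.0,.01,-.87,-.02]]]
WP (455, -250, 325, -29) 22
[[[.38,.87,.0,.08],[.39,.86,.0,.08],[.39,.86,.0,.08],[.4,.86,.0,.08],[.4,.86,.0,.08],[.41,.85,.0,.08],[.41,.85,.0,.08],[.42,.85,.0,.08],[.43,.85,.0,.08],[.43,.84,.0,.08],[.44,.84,.0,.08],[.44,.84,.0,.08]]]
[[[.45,.84,.0,.08],[.45,.83,.0,.08],[.46,.83,.0,.08],[.46,.83,.0,.08],[.47,.82,.0,.08],[.47,.82,.0,.08],[.48,.82,.0,.08],[.48,.81,.0,.08],[.49,.81,.0,.08],[.49,.81,.0,.08]]]
WP (400, -341, 230, -31) 6
[[[-.03,.71,.63,.07],[-.02,.71,.63,.07],[-.02,.71,.64,.07],[-.01,.71,.63,.07],[-.01,.7,.64,.07],[-.01,.71,.63,.07]]]
```

```bash
python3 -m crank '[[[0,0,-0.5,0],[0,0,-0.9,0],[0,0,-0.9,0],[0,0,-0.9,0],[0.38,0.87,-0.3,0.08],[0.39,0.86,0,0.08],[0.39,0.86,0,0.08],[0.4,0.86,0,0.08],[0.4,0.86,0,0.08],[0.4,0.85,0,0.08],[0.4,0.85,0,0.08],[0.42,0.85,0,0.08]]]' && python3 -m crank '[[[0.43,0.85,0,0.08],[0.43,0.84,0,0.08],[0.44,0.84,0,0.08],[0.44,0.84,0,0.08],[0.45,0.84,0,0.08],[0.45,0.83,0,0.08],[0.46,0.83,0,0.08],[0.46,0.83,0,0.08],[0.47,0.82,0,0.08],[0.47,0.82,0,0.08],[0.48,0.82,0,0.08],[0.48,0.81,0,0.08]]]' && python3 -m crank '[[[0.49,0.81,0,0.08],[0.49,0.81,0,0.08],[-0.1,0.7,0.4,0.1],[-0.1,0.7,0.4,0.1],[-0.1,0.7,0.4,0.1],[-0.1,0.7,0.4,0.1],[-0.1,0.5,0.4,0],[0,0,0.4,0],[0,0,0,0],[0,0,0,0]]]'; python3 - <<'E'
from h import *
import pickle
print(pose());W=img("wrist");A=img("scene");B=img("side");pickle.dump((A,B,W),open("p.pkl","wb"))
i=np.hstack([cv2.resize(W["img"],(533,400)),np.zeros((400,10,3),np.uint8)])
cv2.imwrite("pics/w9.png",W["img"][:,:,::-1])
for c in ("wrist","scene","side"):
  r=ctrl.trace(c,"pad")
  for q in r[:2]:
    yx=np.argwhere(q["mask"]);print(c,q["confidence"],yx.min(0),yx.max(0),q["mask"].sum())
  print(best(c,"pad"))
E
```

```text
clock: 27.93
eef_pos: [436.9, 81.8, 325.6]
tool_rot: [-3.141, 0.0, -0.424]
force: [0.6, 0.3, -2.2]
width: 33.5
gripper_force: 60.7
clock: 28.93
eef_pos: [449.0, -202.3, 325.5]
tool_rot: [-3.141, 0.0, -0.501]
force: [-0.2, 0.1, -1.8]
width: 33.5
gripper_force: 60.6
clock: 29.77
eef_pos: [399.2, -312.4, 265.1]
tool_rot: [-3.141, 0.001, -0.545]
force: [-0.0, 0.1, -2.3]
width: 33.1
gripper_force: 60.5
(array([ 399.24254309, -312.40166394,  265.12394914]), np.float64(-0.5445932726514753))
wrist 0.67 [ 26 290] [149 406] 11509
[ 90.1 349.4]
scene 0.73 [237 132] [270 175] 1179
scene 0.24 [210 228] [242 251] 659
[255.2 153.9]
side 0.6 [381 340] [425 386] 1681
[402.9 363.7]
```

View pics/w9.png

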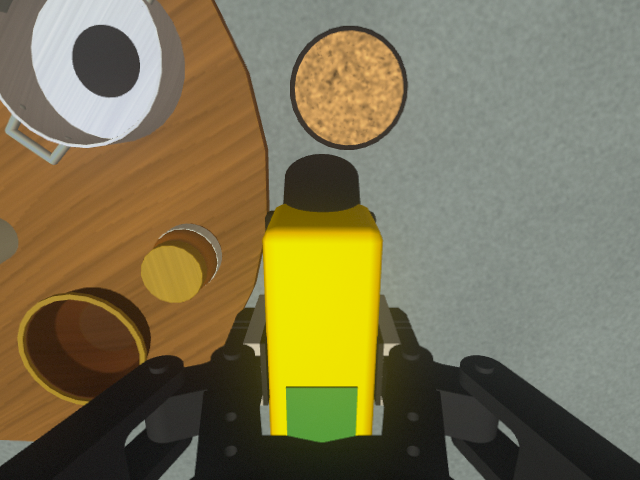

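The pad is fully visible, spanning columns 290–407 and rows 26–149. I fit its centre.

```bash
python3 - <<'E'
from h import *
import pickle
A,B,W=pickle.load(open("p.pkl","rb"))
t=np.linspace(0,2*np.pi,180)
def ext(D,c):
    p=proj(D,np.vstack([np.c_[c[0]+55*np.cos(t),c[1]+55*np.sin(t),np.full(180,z)] for z in(0.,12.)]));return np.r_[p.min(0),p.max(0)]
bb={"W":(W,[290,25.5,407,149.5]),"A":(A,[131.5,236.5,175.5,270.5]),"B":(B,[339.5,380.5,386.5,425.5])}
for k,(D,b) in bb.items():
    s=least_squares(lambda c:ext(D,c)-b,[470,-383]);print(k,s.x,s.fun.round(1))
c=np.array([470.2,-383.]);y=np.radians(-31.2);T=c+2.5*np.array([np.cos(y),np.sin(y)]);print(T)
plan([(*T,130,-31.2),(*T,80,-31.2,12)])
E
```

```text
W [ 467.25899903 -382.11986335] [-1.3 -1.   1.3  1.2]
A [ 470.13774704 -382.93520689] [-0.4 -1.1  0.4  1. ]
B [ 465.14793268 -384.36342931] [-0.5 -0.8  0.5  0.7]
[ 472.33841065 -384.29506752]
WP (np.float64(472.3384106504013), np.float64(-384.2950675234328), 130, -31.2) 8
[[[.5,.11,.68,-.0],[.5,.11,.68,-.0],[.5,.12,.68,-.0],[.5,.11,.68,-.0],[.5,.12,.68,-.0],[.49,.11,.68,-.0],[.5,.12,.67,-.0],[.49,.11,.68,-.0]]]
WP (np.float64(472.3384106504013), np.float64(-384.2950675234328), 80, -31.2, 12) 5
[[[.0,.0,.4,-.0],[.0,.0,.4,-.0],[.0,.0,.4,-.0],[.0,.0,.4,-.0],[.0,.0,.4,-.0]]]
```

```bash
python3 -m crank '[[[0.3,0.12,0.6,0],[0.5,0.12,0.7,0],[0.52,0.12,0.7,0],[0.52,0.12,0.7,0],[0.52,0.12,0.7,0],[0.52,0.12,0.7,0],[0.5,0.12,0.7,0],[0.5,0.12,0.6,0],[0,0,0.4,0],[0,0,0.4,0],[0,0,0.4,0],[0,0,0,0]]]' && python3 -m crank '[[[0,0,0.3,0],[0,0,0.2,0],[0,0,0,0],[0,0,0,0],[0,0,0,0]]]'
```

```text
clock: 31.22
eef_pos: [468.0, -382.5, 98.8]
tool_rot: [-3.14, 0.004, -0.545]
force: [0.4, -0.1, -2.1]
width: 33.6
gripper_force: 60.4
clock: 31.63
eef_pos: [469.4, -384.3, 88.5]
tool_rot: [3.141, -0.001, -0.545]
force: [-0.3, 0.2, -2.5]
width: 33.6
gripper_force: 60.4
```

```bash
python3 -m crank '[[[0,0,0.15,0],[0,0,0.15,0],[0,0,0.1,0],[0,0,0.06,0],[0,0,0.04,0],[0,0,0,0],[0,0,0,0]]]' && python3 -m crank '[[[0,0,0.04,0],[0,0,0,0],[0,0,0,0]]]'
```

```text
clock: 32.22
eef_pos: [469.1, -384.2, 75.5]
tool_rot: [3.142, 0.0, -0.545]
force: [-0.5, -1.1, -1.8]
width: 33.1
gripper_force: 60.4
clock: 32.47
eef_pos: [469.3, -384.2, 74.6]
tool_rot: [3.142, -0.0, -0.545]
force: [-0.7, 0.4, -3.0]
width: 33.5
gripper_force: 60.5
```

```bash
python3 -m crank '[[[0,0,0.03,0],[0,0,0,0],[0,0,0,0]]]' && python3 -m crank '[[[0,0,0.03,0],[0,0,0,0],[0,0,0,0]]]' && python3 -m crank '[[[0,0,0.03,0],[0,0,0,0],[0,0,0,0]]]'
```

```text
clock: 32.72
eef_pos: [469.3, -384.2, 74.5]
tool_rot: [-3.141, -0.001, -0.545]
force: [-1.0, 1.8, 6.2]
width: 33.5
gripper_force: 61.3
clock: 32.97
eef_pos: [469.3, -384.3, 74.5]
tool_rot: [-3.141, -0.001, -0.545]
force: [-1.5, 3.0, 11.1]
width: 33.5
gripper_force: 62.0
clock: 33.22
eef_pos: [469.4, -384.3, 74.5]
tool_rot: [-3.14, -0.001, -0.545]
force: [-2.4, 5.1, 17.0]
width: 33.3
gripper_force: 62.7
```

It is down on the pad. I ease the load off, open and retreat straight up.

```bash
python3 -m crank '[[[0,0,-0.06,0],[0,0,0,0],[0,0,0,0]]]' && python3 -m crank '[[[0,0,0,0],[0,0,0,0],[0,0,0,0],[0,0,0,0],[0,0,0,0],[0,0,0,0],[0,0,0,0]]]' -1 && python3 -m crank '[[[0,0,-0.3,0],[0,0,-0.6,0],[0,0,-0.9,0],[0,0,-0.9,0],[0,0,-0.9,0],[0,0,-0.9,0],[-0.6,0,-0.9,0],[-0.8,0,-0.6,0],[-0.6,0,0,0],[0,0,0,0],[0,0,0,0]]]'; python3 - <<'E'
from h import *
W=img("wrist");B=img("side");A=img("scene")
for n,z in(("thermometer",12),("lens",62)):
  print(n,[(c,onz(D,r,z).round(1)) for c,D in(("wrist",W),("scene",A),("side",B)) if (r:=best(c,n)) is not None])
q=np.load("pot.npy").copy();
for n,D in (("side",B),("scene",A)):
    print(n,best(n,"pot_lid_tab"));
    for th in (1.5,1.6,1.7):q[3]=th;print(th,proj(D,lidpt(q,(-173,0,7)))[0][::-1].round())
i=np.hstack([W["img"][:,100:540],np.vstack([A["img"][170:410,90:450],B["img"][140:380,200:560]])]);cv2.imwrite("pics/f.png",i[:,:,::-1]);print(i.shape)
E
```

```text
clock: 33.47
eef_pos: [469.5, -384.4, 74.5]
tool_rot: [-3.142, -0.001, -0.545]
force: [-0.4, 2.3, 7.1]
width: 33.7
gripper_force: 61.8
clock: 34.05
eef_pos: [469.2, -384.2, 73.7]
tool_rot: [3.142, 0.0, -0.545]
force: [0.7, 0.1, 0.6]
width: 85.3
gripper_force: 0.0
clock: 34.97
eef_pos: [426.6, -358.0, 224.5]
tool_rot: [-3.141, -0.001, -0.546]
force: [0.1, -0.2, -0.0]
width: 85.5
gripper_force: 0.0
thermometer [('wrist', array([ 469.4, -383.7,   12. ])), ('scene', array([ 471.2, -376.1,   12. ])), ('side', array([ 471.3, -389. ,   12. ]))]
lens [('scene', array([ 518. , -403.7,   62. ])), ('side', array([ 515.9, -407.3,   62. ]))]
side [246.3 422. ]
1.5 [249. 416.]
1.6 [245. 421.]
1.7 [242. 426.]
scene [251.9 211.2]
1.5 [243. 209.]
1.6 [249. 212.]
1.7 [256. 214.]
(480, 800, 3)
```

View pics/f.png

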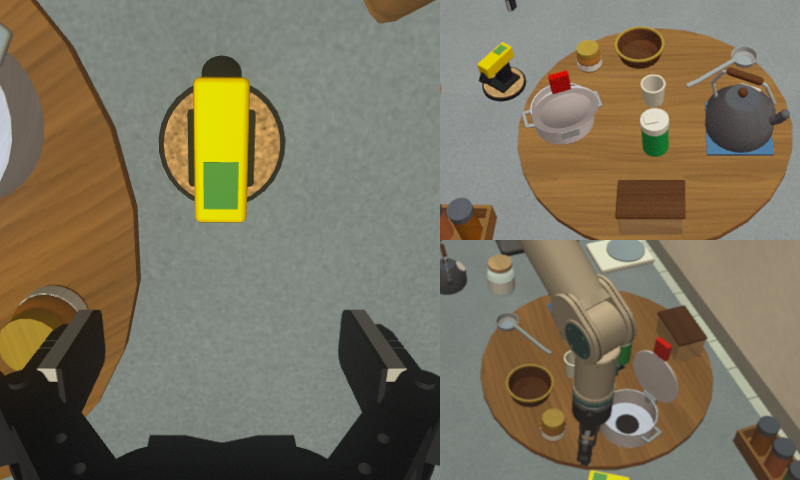

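The thermometer stands centred on its pad (head at (221,148) in the wrist crop), the lid is upright and nothing else has moved. I hand the job in.

```bash
python3 -c "
from cell import ctrl
print(ctrl.finish_job())"
```

```text
the job is handed in; nothing more can be done
None
```

I handed the job in at about 35 s: lid left upright at about 1.6 rad, pot disc and kettle patch each aimed at for about 2 s from about 16 and 15 cm, thermometer back upright in the middle of its pad, and nothing else seen to have moved; no verdict came back.

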